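Level the tube fixture and start its clamp bolt

ROBOT

A 7-joint arm with a two-finger parallel gripper is mounted at the origin on the work surface. World frame = base frame: x ahead of the robot, y to its left, z up, the work surface at z = 0. Lengths are in m, angles in rad, forces in N, time in s.
With the tool pointing down it reaches from about 0.4 to 0.85 m from the base axis. Payload 10.4 kg.
Tool frame: the origin (TCP) lies at the very end of the fingers, on their centre line; the grasp point (between the pads) lies 19 mm behind it; z points along the fingers, y is the line along which they close (so a half turn about z gives the same grasp; the last joint's range is limited). The gripper opens to 87 mm and grips with 3 to 60 N. Pads are 19 mm wide; open, the fingers measure 117 mm over their backs; the gripper's body (75 mm by 190 mm) begins 51 mm behind the grasp point.
Start: joints at [-1.346, 0.332, -0.065, 1.46, 0.022, 1.35, -0.088], TCP at [0.153, 0.606, 0.223] pointing down, gripper open.
Joint ranges: [-2.6, 2.6], [-0.5, 2.12], [-1.47, 1.34], [0.16, 2.42], [-1.27, 4.41], [0.06, 2.06], [-2.6, 2.6]. Speed limits (rad/s): [2.22, 2.22, 2.79, 2.79, 3.14, 3.14, 3.14].

INTERFACE

Orientations are given as a unit quaternion [x, y, z, w].
In Python, from bench import r gives the robot as it stands.
- The arm moves only by the shell command python3 -m crank 'ROWS' [FORCE]. ROWS is JSON, a list that holds one entry, the list of rows, each a list of 5 numbers: the shift along the tool's x, y, z in mm, then the turn about the tool's z in degrees, then the opening, from -1 (shut) to 1 (fully open). A call has 1 to 20 rows; each row is the pose to reach, as a shift and turn from the pose commanded when the call began, along the tool's axes at that moment; what a row does not reach only later rows make up. A row lasts 1/10 s, in which the tool goes at most 50 mm and 8.59 degrees, less where a joint would pass 70% of its speed; a pose out of reach is approached as far as the arm can. A call with a gripper value outside its range is refused whole. The fingers move at their own pace and stop on an object; FORCE is the grip in N (left out, the last holds). Time passes only in rows, so rows that repeat a pose let the fingers close. It gives the time, the measured TCP pose, the force, the opening and the grip force at its end, in the units of the state.
- r.read_state(): the state, without advancing time (a new reading comes with each control period).
- r.camera(name): name is "side" or "top" or "wrist"; returns a dict with "image" (480x640x3 uint8, red, green, blue), "vfov" (degrees; the focal length in pixels is half the picture's height over the tangent of half this angle, whatever the lens; pixels are square), "cx", "cy" (the principal point, pixels), "k1" (the pictures are not rectified: a ray, as slopes to the right and down, at radius r is drawn at 1 + k1 r^2 times it, then the intrinsics apply), "eye" and "attitude" of the camera in the world. Camera axes: x right, y down, z forward; pixel columns grow to the right and rows downward; lengths in m; the calibration is good to about 2 mm. A picture is of the moment at which its call begins. There is no depth.
- r.close_job(): hands the job in; it is judged then, once.
The state is a dict: "time": time; "joint_positions": joint angles; "joint_vel": joint speeds; "joint_torque": joint torques, N m; "ee_pos": TCP position; "eef_rot": TCP orientation; "ft_force": force on the tool from outside, world axes, zero at the start; "torque": the same for the moment, N m; "width": finger opening in m; "grip_force": force on a finger pad.
Only numpy, scipy, OpenCV 4.12 (cv2) and the standard library are available. Lean on these libraries where they do the work, as an engineer would, in place of code of your own. Each camera call takes 0.05 s, during which the arm holds its last target. There are 200 camera calls.

TASK

Crank the jack screw of the tilting tube fixture until its hinged platform sits level, and leave it so. Then start the cranked clamp bolt in its threaded boss as a careful fitter does: turn it backward (anticlockwise from above) until you notice it drop into the thread, then forward (clockwise) one full turn and no further. Finish with the gripper closed on the clamp bolt's handle and keep hold of it there; do not disturb the loose things standing around.

Things in the scene. Friction and masses are not known exactly. Their poses are not given: they have to be found in the camera images.
- platform (a joint): tilt of the hinged steel platform (148 x 235 mm, top 61 mm above the bench), rad: 0 = level, flush with the grey cheeks beside it; negative = its jack-screw end hangs low, as at the start (-0.032 to -0.058). It follows only the jack crank: one turn clockwise from above raises it by 0.038 rad. It stays where the crank is left. Hinge: across the line from jack_axis to bolt_axis, 90 mm beyond bolt_axis
- jack_axis (a point): fixed point on the vertical axis of the jack crank, at mid height of its handle; x, y give the centre of the circle that the handle runs on (radius 40 mm)
- jack_handle (a point): centre of the jack crank's handle: a black upright cylinder, diameter 22 mm, 49 mm tall, on a steel crank arm whose top is 25 mm below this point. It revolves freely about its own axis, so the gripper can keep its heading while it carries the handle round. Its height does not change. Turning takes about 2 N
- bolt_axis (a point): point on the clamp bolt's axis, fixed in the platform, 105 mm above its top (the height of the handle's centre when joint bolt_lift is 0); the axis is upright when the platform is level. 170 mm from jack_axis. x, y give the centre of the circle of the bolt's handle (radius 40 mm)
- bolt_handle (a point): centre of the clamp bolt's crank handle, a freely revolving black cylinder like the other (diameter 22 mm, 49 mm tall, arm top 25 mm below this point). It rises and sinks with the bolt: follow it in height (10 mm a turn). The grip carries the bolt and keeps it from dropping: feel for its weight, or part the fingers a few mm now and then to let it fall. Turning takes about 1 N, the bolt weighs 3 N
- bolt_knob: the clamp bolt's handle as a body, origin at its centre like bolt_handle; grip this at the end
- bolt (a joint): turn of the clamp bolt, rad, growing clockwise from above (forward); the zero is arbitrary, it starts between 2.0 and 3.2 and is not limited
- bolt_lift (a joint): height of the clamp bolt along its axis, m. Right-hand thread, 10 mm a turn, 2.5 mm play. It starts on the slope before the thread's mouth at -0.002 to -0.0065; turned backward it climbs to 0 at the lip (after 1.3 to 3.9 rad, where is hidden) and drops there by its weight to about -0.010. One turn forward from there sinks it to about -0.020; its bottom is -0.0245
- oil: bystander: plastic bottle, 52 mm in diameter, 130 mm tall, origin under its centre; leave alone
- holder: bystander: steel tool holder, 62 mm in diameter, 85 mm tall, origin under its centre; leave alone
- bin: bystander: open bin, 90 x 120 x 50 mm, origin under its centre; leave alone
- spanner: bystander: spanner 200 mm long lying flat, origin under its centre; leave alone

How it is judged:
By the outcome, as a careful person would: the job done as asked, in the order asked, and still so for the second after the job is handed in, while the arm keeps its last pose, push and grip.
It also fails if it takes over 72 s, if anything falls off the work surface, if the arm or the gripper's body presses on something with over 40 N, if the wrist force passes 120 N, or if a joint passes its speed limit or range.

## Working session

There is one attempt and no reset: what is moved stays moved. The work goes in short steps, Python scripts to look and compute and a shell command to move; the robot and the scene stay as the last step left them, time stands still between calls to the robot, and variables do not carry over. Pictures are saved under pics/ and viewed, at most 10 in all, crops included, and the job is handed in when it is done.

```bash
ls; mkdir -p pics
cat > h.py <<'E'
import numpy as np, cv2
from scipy.spatial.transform import Rotation as R
from bench import r
def cam(n,save=None):
    c=r.camera(n)
    if save: cv2.imwrite('pics/'+save,c['image'][:,:,::-1])
    return c
def att(c):
    a=np.array(c['attitude'],float)
    return R.from_quat(a).as_matrix() if a.size==4 else a.reshape(3,3)
def ray(c,u,v):
    f=240/np.tan(np.radians(c['vfov'])/2)
    K=np.array([[f,0,c['cx']],[0,f,c['cy']],[0,0,1.]])
    p=cv2.undistortPoints(np.array([[[u,v]]],float),K,np.array([c['k1'],0,0,0,0.]),None)[0,0]
    return np.array(c['eye']),att(c)@np.array([p[0],p[1],1])
def onz(c,u,v,z):
    e,d=ray(c,u,v); return e+d*(z-e[2])/d[2]
def tri(rays):
    A=0;b=0
    for e,d in rays:
        d=d/np.linalg.norm(d);P=np.eye(3)-np.outer(d,d);A=A+P;b=b+P@e
    return np.linalg.solve(A,b)
E
python3 - <<'E'
from h import *
a=cam('top','top1.png');b=cam('side','side1.png')
for c in(a,b): print({k:c[k] for k in c if k!='image'})
s=r.read_state();print(s)
E
```

```text
pics
{'vfov': 49.90313870604667, 'cx': 312.2526497720271, 'cy': 247.33657077195357, 'k1': -0.07202625710941005, 'eye': array([3.96963151e-01, 1.40610442e-03, 1.43545202e+00]), 'attitude': array([ 0.71156456, -0.69717927,  0.06223831, -0.0611828 ])}
{'vfov': 52.28535053409197, 'cx': 328.566763618279, 'cy': 232.05692328816616, 'k1': -0.11139169220882189, 'eye': array([ 0.25672501, -0.81879277,  0.66506514]), 'attitude': array([ 0.84956752, -0.18298637,  0.1014009 , -0.48421986])}
{'time': 0.1, 'joint_positions': array([-1.34560348,  0.33280166, -0.06469508,  1.46083431,  0.02157404,
        1.34989178, -0.08849217]), 'joint_vel': array([ 7.51304756e-04, -3.57992108e-04,  4.27819187e-04, -1.93183703e-03,
       -6.92173668e-04,  7.55484180e-06, -7.50948683e-04]), 'joint_torque': array([ 1.19663509e-03, -6.24539638e+01,  2.43509287e-02, -3.90718639e+01,
       -6.14207634e-02,  3.65872588e-02,  3.68616634e-05]), 'ee_pos': array([0.15320535, 0.60558649, 0.22184885]), 'eef_rot': array([ 1.23571631e-01,  9.92335461e-01, -6.17535665e-04, -6.10831549e-05]), 'ft_force': array([ 0.44358009,  0.20656715, -0.35978163]), 'torque': array([ 0.02078579, -0.00556585,  0.05660685]), 'grip_force': 0.0, 'width': 0.08713550596176002}
```

View pics/top1.png

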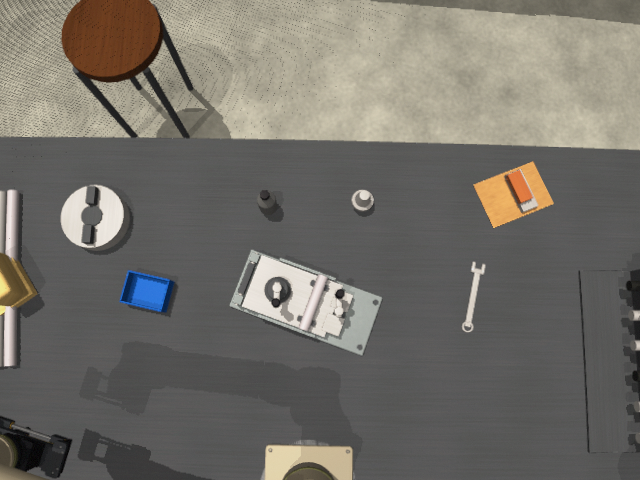

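View pics/side1.png

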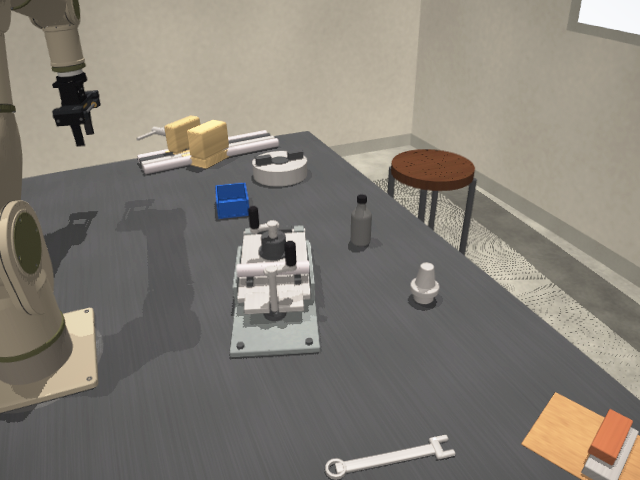

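The top view shows the fixture at about (240–380, 250–355), with a dark boss and crank near (277,290) and a second crank near (340,300). The side view shows handles at (253,217) and (291,253). The bottle, holder and bin are well clear. I'll zoom in next.

Run:
```python
from h import *
a=cv2.imread('pics/top1.png')[240:360,225:385];b=cv2.imread('pics/side1.png')[195:360,220:330]
a=cv2.resize(a,None,fx=3.5,fy=3.5,interpolation=2)
b=cv2.resize(b,None,fx=3.5,fy=3.5,interpolation=2)[:,:240*1+0+145]
o=np.zeros((578,800,3),np.uint8);a=cv2.resize(a,(440,330));o[:330,:440]=a;b=cv2.resize(b,(352,528));o[:528,445:797]=b
cv2.imwrite('pics/z1.png',o)
```

```text
(no output)
```

View pics/z1.png

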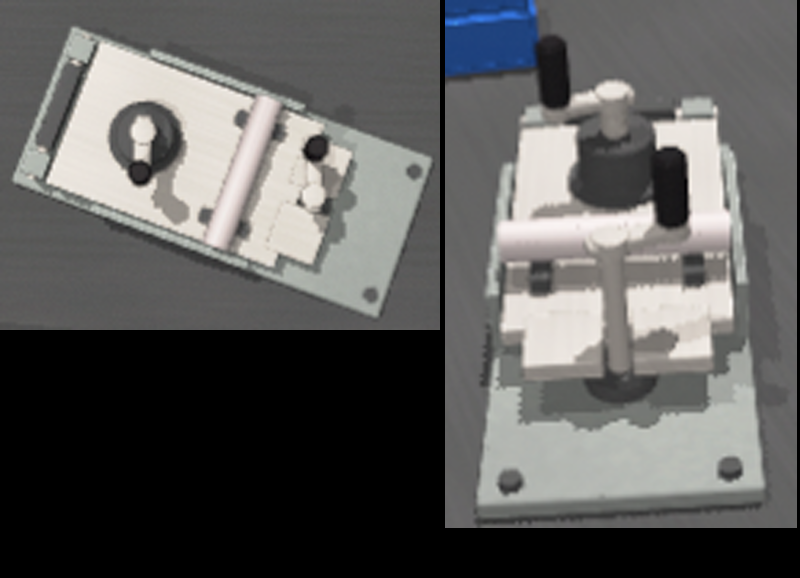

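The dark-boss crank on the left is the clamp bolt. The crank by the base-plate end is the jack. Handle tops are at (276,303) and (340,294) in the top view, and (253,208) and (290,242) in the side view.

Run:
```python
from h import *
a=cam('top');b=cam('side')
P={'bolt_h_top':((275.9,302.9),(253.4,208)),'jack_h_top':((340.3,293.8),(290.3,243)),'bolt_hub':((277.4,287.3),(272.8,223)),'jack_hub':((339.2,310.9),(270.6,269.4))}
X={}
for k,(p,q) in P.items():
    X[k]=tri([ray(a,*p),ray(b,*q)]);print(k,X[k].round(4))
print(np.linalg.norm((X['bolt_hub']-X['jack_hub'])[:2]),np.linalg.norm((X['bolt_hub']-X['bolt_h_top'])[:2]),np.linalg.norm((X['jack_hub']-X['jack_h_top'])[:2]))
d=(X['bolt_hub']-X['jack_hub'])[:2];print('dir',np.degrees(np.arctan2(d[1],d[0])))
# base plate corner points at z~0.01? (top crop)
for u,v in((75,28),(14,180),(432,157),(378,317)): print(onz(a,225+u/2.75,240+v/2.75,0.012).round(4))
```

```text
bolt_h_top [0.4822 0.0868 0.1797]
jack_h_top [ 0.5079 -0.0698  0.1741]
bolt_hub [0.5238 0.0876 0.1328]
jack_hub [ 0.4671 -0.0697  0.1252]
0.167244858489302 0.0416820999002937 0.040840733023629144
dir 70.14860302051662
[0.6367 0.1696 0.012 ]
[0.4811 0.2247 0.012 ]
[ 0.5128 -0.1938  0.012 ]
[ 0.3538 -0.1404  0.012 ]
```

```bash
cat >> h.py <<'E'
def shift(p):
    s=r.read_state();M=R.from_quat(s['eef_rot']).as_matrix()
    return (M.T@(np.array(p)-s['ee_pos'])*1000).round(1)
E
python3 -m crank '[[[-79,-59,-14,0,1],[-157,-118,-27,0,1],[-236,-177,-27,0,1],[-314,-236,-27,0,1],[-344,-277,-27,0,1],[-373,-320,-27,0,1],[-401,-360,-27,0,1],[-430,-400,-27,0,1],[-460,-440,-27,0,1],[-480,-480,-27,0,1],[-490,-520,-27,0,1],[-500,-550,-27,0,1],[-509,-568,-27,0,1],[-509,-568,-27,0,1],[-509,-568,-27,0,1],[-509,-568,-27,0,1],[-509,-568,-27,0,1],[-509,-568,-27,0,1],[-509,-568,-27,0,1]]]' 10
python3 - <<'E'
from h import *
c=cam('wrist','w1.png');print({k:c[k] for k in c if k!='image'});s=r.read_state();print(s['ee_pos'],s['eef_rot'],s['joint_positions'],s['ft_force'])
f=240/np.tan(np.radians(c['vfov'])/2)
def proj(p):
    q=att(c).T@(np.array(p)-c['eye']);x=q[:2]/q[2];x=x*(1+c['k1']*(x@x));return x*f+[c['cx'],c['cy']]
for p in((.508,-.07,.1745),(.482,.087,.18),(.467,-.07,.125),(.524,.088,.133)):print(proj(p))
E
```

```text
time: 2.1
ee_pos: [0.5073, -0.0681, 0.2494]
eef_rot: [0.123, 0.992, 0.0, -0.0]
ft_force: [-0.4, 0.5, -0.2]
width: 0.087
grip_force: 0.0
{'vfov': 70.1465813694171, 'cx': 321.205023610352, 'cy': 236.5417216335653, 'k1': -0.018709913271749774, 'eye': array([ 0.43883059, -0.0516166 ,  0.41117474]), 'attitude': array([0.78192603, 0.60951307, 0.08032363, 0.10311942])}
[ 0.50728927 -0.06803506  0.24941404] [ 1.22465903e-01  9.92472673e-01  2.62209827e-04 -1.67538807e-04] [-0.55018976  0.05442673  0.62469779  1.7439267  -0.03313793  1.35392795
  1.40619608] [-0.12285861 -0.28796084 -0.4178959 ]
[319.92881329 247.29902835]
[539.204719   158.11641952]
[308.09050696 184.38277559]
[509.94484485 206.04967628]
```

View pics/w1.png

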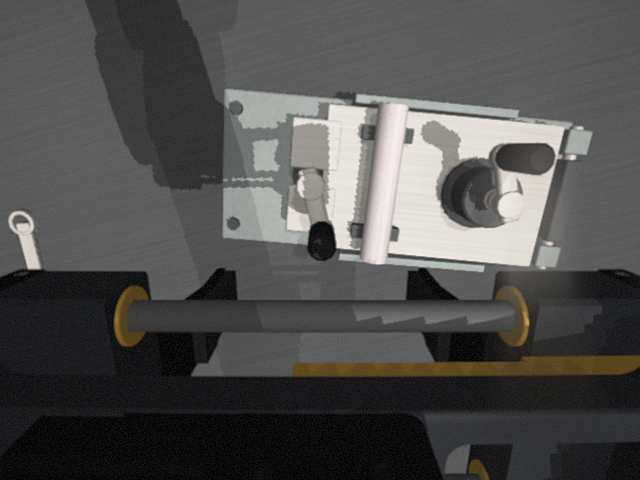

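The wrist view shows the jack handle at (321,240) and its hub at (311,185), both within a few pixels of prediction. The platform, cheeks and bolt crank at (525,157) are also visible. I'll descend now.

```bash
python3 -m crank '[[[-1,-2,20,0,0.2],[-1,-2,45,0,0.2],[-1,-2,70,0,0.2],[-1,-2,90,0,0.2],[-1,-2,105,0,0.2],[-1,-2,113,0,0.2],[-1,-2,113,0,-0.2],[-1,-2,113,0,-1],[-1,-2,113,0,-1],[-1,-2,113,0,-1],[-1,-2,113,0,-1],[-1,-2,113,0,-1],[-1,-2,113,0,-1],[-1,-2,113,0,-1]]]' 15
```

```text
time: 3.55
ee_pos: [0.5085, -0.0716, 0.1371]
eef_rot: [0.124, 0.992, 0.0, 0.001]
ft_force: [0.5, 2.2, 5.9]
width: 0.0215
grip_force: 15.0
```

```bash
cat >> h.py <<'E'
def table(th0,th1,n,z1=0,rad=40,ext=(0,0)):
    for i in range(1,n+1):
        t=np.radians(th0+(th1-th0)*i/n);a=np.radians(th0)
        print('[%d,%d,%.1f]'%(round(rad*(np.cos(t)-np.cos(a))+ext[0]),round(rad*(np.sin(t)-np.sin(a))+ext[1]),z1*i/n),end=' ')
    print()
E
python3 -c "
from h import *
table(166,256,6)"
```

```text
[-1,-10,0.0] [0,-21,0.0] [5,-30,0.0] [11,-38,0.0] [19,-45,0.0] [29,-48,0.0]
```

```bash
python3 -m crank '[[[-1,-10,-2,0,-1],[0,-21,-3,0,-1],[5,-30,-3,0,-1],[11,-38,-3,0,-1],[19,-45,-3,0,-1],[29,-48,-3,0,-1],[29,-48,-3,0,-1],[29,-48,-3,0,-1],[29,-48,-3,0,-1]]]'
```

```text
time: 4.45
ee_pos: [0.4661, -0.1079, 0.1377]
eef_rot: [0.122, 0.992, 0.002, -0.002]
ft_force: [-0.1, 15.3, -13.2]
width: 0.0214
grip_force: 15.0
```

```bash
python3 -c "
from h import *
table(257,467,14,0,40,(1,2))"
```

```text
[11,1,0.0] [22,3,0.0] [31,7,0.0] [39,14,0.0] [45,22,0.0] [49,32,0.0] [50,42,0.0] [48,53,0.0] [44,62,0.0] [37,70,0.0] [29,76,0.0] [19,80,0.0] [9,81,0.0] [-2,79,0.0]
```

```bash
python3 -m crank '[[[11,1,2,0,-1],[22,3,2,0,-1],[31,7,2,0,-1],[39,14,2,0,-1],[45,22,2,0,-1],[49,32,2,0,-1],[50,42,2,0,-1],[50,42,2,0,-1],[50,42,2,0,-1]]]'
python3 -m crank '[[[-2,11,0,0,-1],[-6,20,0,0,-1],[-13,28,0,0,-1],[-21,34,0,0,-1],[-31,38,0,0,-1],[-41,39,0,0,-1],[-52,37,0,0,-1],[-52,37,0,0,-1],[-52,37,0,0,-1]]]'
```

```text
time: 5.35
ee_pos: [0.43, -0.0585, 0.1375]
eef_rot: [0.124, 0.992, 0.0, 0.0]
ft_force: [4.5, -0.6, -5.2]
width: 0.0212
grip_force: 15.0
time: 6.25
ee_pos: [0.4908, -0.0343, 0.1376]
eef_rot: [0.123, 0.992, 0.0, 0.001]
ft_force: [4.7, 5.9, -4.6]
width: 0.0216
grip_force: 15.0
```

```bash
python3 -m crank '[[[0,0,0,0,-0.2],[0,0,0,0,0],[0,0,0,0,0.2],[0,0,0,0,0.2],[0,0,-25,0,0.2],[0,0,-60,0,0.5],[0,0,-90,0,0.5],[0,0,-113,0,0.5],[-5,-40,-113,0,0.5],[-15,-80,-113,0,0.5],[-15,-110,-113,0,0.5],[-15,-110,-113,0,0.5],[-15,-110,-113,0,0.5],[-15,-110,-113,0,0.5]]]'
python3 -c "
from h import *
import pickle
c=cam('wrist','wA.png');pickle.dump(c,open('wA.pkl','wb'));print(c['eye'])"
python3 -m crank '[[[0,50,0,0,0.5],[0,100,0,0,0.5],[0,150,0,0,0.5],[5,200,0,0,0.5],[5,200,0,0,0.5],[5,200,0,0,0.5],[5,200,0,0,0.5],[5,200,0,0,0.5]]]'
python3 -c "
from h import *
import pickle
c=cam('wrist','wB.png');pickle.dump(c,open('wB.pkl','wb'));print(c['eye'])
a=cv2.imread('pics/wA.png');b=cv2.imread('pics/wB.png')
cv2.imwrite('pics/AB.png',np.vstack([a[0:290],b[0:290]]))
P=np.array([(.5085,-.0716),(.4661,-.1079),(.430,-.0585),(.4908,-.0343)])
from scipy.optimize import least_squares as L
s=L(lambda q:np.hypot(*(P-q[:2]).T)-.04,[.468,-.068]);print(s.x,s.fun)
d=P-s.x;print(np.degrees(np.arctan2(d[:,1],d[:,0])))"
```

```text
time: 7.65
ee_pos: [0.4771, -0.1443, 0.2504]
eef_rot: [0.123, 0.992, 0.0, -0.0]
ft_force: [0.2, 0.4, 0.0]
width: 0.0653
grip_force: 0.0
[ 0.40866129 -0.12774411  0.41222735]
time: 8.5
ee_pos: [0.5211, 0.0486, 0.2507]
eef_rot: [0.124, 0.992, 0.0, 0.0]
ft_force: [-0.4, -0.1, 1.0]
width: 0.0651
grip_force: 0.0
[0.45257551 0.06534316 0.41243641]
[ 0.46881172 -0.06787967] [-1.37731205e-04  1.12099271e-04 -7.09663019e-05  1.38242120e-04]
[ -5.35519123 -93.8763537  166.4137749   56.7828451 ]
```

View pics/AB.png

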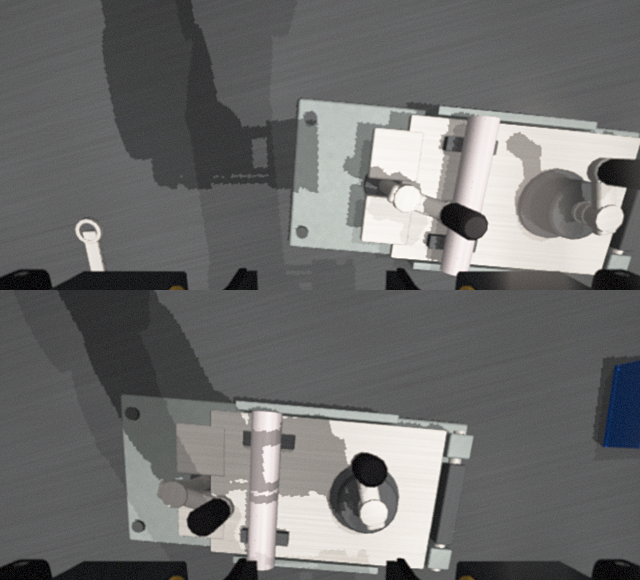

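View A shows the white platform's left edge at about (411,115) to (392,258), and the upper cheek's end at about (440,106). In view B the same points are at (211,121) and (237,112). I'll zoom in on these edges for subpixel disparity.

Run:
```python
import cv2,numpy as np
a=cv2.imread('pics/wA.png');b=cv2.imread('pics/wB.png')
z=lambda i,x,y:cv2.resize(i[y:y+48,x:x+64],(400,300),interpolation=0)
cv2.imwrite('pics/zc.png',np.vstack([np.hstack([z(a,395,95),z(b,195,98)]),np.hstack([z(a,380,228),z(b,195,235)])]))
```

```text
(no output)
```

View pics/zc.png

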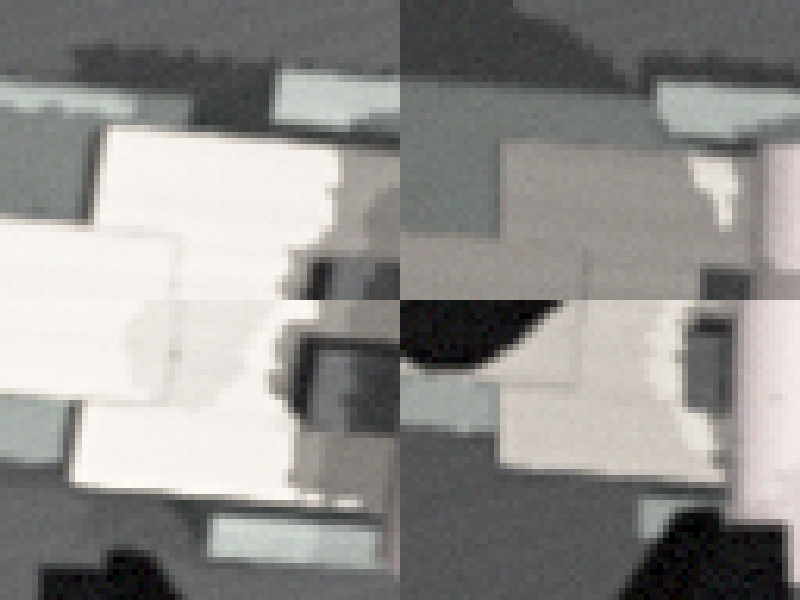

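The zoom gives platform end corners A (411.6,115.5) and (392.0,257.6), and B (211.0,120.7) and (211.0,261.4). Cheek end corners are A (439.0,106.2) and (413.3,262.4), and B (236.1,111.1) and (233.4,266.5).

Run:
```python
from h import *
import pickle
A=pickle.load(open('wA.pkl','rb'));B=pickle.load(open('wB.pkl','rb'))
def sub(c,y,x,w=5):
    # subpixel step location along row, averaged over 5 rows handled by caller
    g=cv2.cvtColor(c['image'],cv2.COLOR_RGB2GRAY).astype(float)
    row=g[y,int(x)-w:int(x)+w+1];d=np.abs(np.diff(row));d[d<6]=0
    return int(x)-w+.5+(d*np.arange(len(d))).sum()/d.sum(), row.astype(int)
for n,c,x,ys in(('A up',A,411.6,range(117,129,3)),('B up',B,211,range(122,134,3)),('A chk',A,439,range(107,115,2)),('B chk',B,236.5,range(112,120,2)),('A lo',A,393,range(246,257,3)),('B lo',B,211,range(250,261,3)),('A chklo',A,413.3,range(263,269,2)),('B chklo',B,233.4,range(267,272,2))):
    for y in ys: s,row=sub(c,y,x);print(n,y,round(s,2),row)
for n,p,q in(('plat up',(411.6,115.5),(211,120.7)),('plat lo',(392,257.6),(211,261.4)),('chk up',(439,106.2),(236.1,111.1)),('chk up2',(439,114.5),(237.2,119.8)),('chk lo',(413.3,262.4),(233.4,266.5))):
    print(n,tri([ray(A,*p),ray(B,*q)]).round(4))
```

```text
A up 117 410.52 [131 135 121 100  92 162 235 246 244 244 244]
A up 120 410.05 [134 130 110  85 110 200 244 247 244 244 246]
A up 123 409.71 [132 128 100  87 150 232 247 245 244 244 244]
A up 126 409.12 [132 115  87 103 189 238 243 243 241 241 242]
B up 122 210.36 [115 118 118 112 105 137 148 146 149 149 147]
B up 125 210.23 [116 119 113 111 103 142 151 149 150 149 153]
B up 128 210.91 [120 119 122 115 110 137 148 153 148 154 151]
B up 131 210.75 [117 120 117 112 110 137 146 149 148 148 146]
A chk 107 439.11 [ 70  68  66  63  81 137 187 193 193 194 186]
A chk 109 438.48 [ 63  64  65  59  90 159 199 200 198 197 202]
A chk 111 438.32 [ 65  66  61  62 111 182 205 203 202 203 203]
A chk 113 438.02 [ 66  61  65  75 128 183 194 195 196 199 202]
B chk 112 235.19 [ 75  69  64  59  94 162 181 178 179 178 174]
B chk 114 235.7 [114 115 109 104 119 165 182 176 184 181 186]
B chk 116 236.23 [122 118 118 117 120 145 170 179 181 179 180]
B chk 118 237.25 [122 118 123 115 110 108 121 159 167 176 173]
A lo 246 391.44 [176 167 130  98 149 230 249 247 246 243 245]
A lo 249 391.04 [169 151 103 106 191 24
[... 252 characters left out ...]
3 198 197 203 201]
B lo 256 210.17 [ 96  87  92  92 123 193 206 200 200 198 199]
B lo 259 209.96 [ 84  90  83  79 119 197 206 207 202 203 202]
A chklo 263 412.52 [ 89  76  62  59  73 120 181 206 201 200 200]
A chklo 265 412.63 [ 92  95  82  65  78 140 189 204 203 203 209]
A chklo 267 412.73 [ 90  94  86  85  96 156 196 199 207 203 199]
B chklo 267 233.01 [ 87  85  84  88  98 130 153 158 150 153 151]
B chklo 269 234.72 [ 88  85  85  86  98 136 159 159 159 146 100]
B chklo 271 234.86 [ 92  82  89  89 102 130 158 161 138  82  28]
plat up [ 0.4031 -0.0347  0.0575]
plat lo [ 0.5422 -0.0821  0.0594]
chk up [ 0.4011 -0.0075  0.0591]
chk up2 [ 0.4089 -0.0089  0.0593]
chk lo [ 0.554  -0.0604  0.0584]
```

```bash
python3 -m crank '[[[4,-45,0,0,0.2],[9,-88,0,0,0.2],[9,-88,25,0,0.2],[9,-88,60,0,0.2],[9,-88,90,0,0.2],[9,-88,108,0,0.2],[9,-88,114,0,0.2],[9,-88,114,0,-0.2],[9,-88,114,0,-1],[9,-88,114,0,-1],[9,-88,114,0,-1],[9,-88,114,0,-1],[9,-88,114,0,-1]]]' 15
python3 -c "
from h import *
table(109,181,6)"
```

```text
time: 9.85
ee_pos: [0.4909, -0.0338, 0.137]
eef_rot: [0.124, 0.992, -0.0, 0.0]
ft_force: [-2.2, -1.4, 5.1]
width: 0.0212
grip_force: 15.0
[-8,-4,0.0] [-14,-9,0.0] [-20,-15,0.0] [-24,-22,0.0] [-26,-30,0.0] [-27,-39,0.0]
```

```bash
python3 -m crank '[[[-8,-4,-1,0,-1],[-14,-9,-1,0,-1],[-20,-15,-1,0,-1],[-24,-22,-1,0,-1],[-26,-30,-1,0,-1],[-27,-39,-1,0,-1],[-27,-39,-1,0,-1],[-27,-39,-1,0,-1]]]'
python3 -m crank '[[[0,0,0,0,-0.2],[0,0,0,0,0],[0,0,0,0,0.2],[0,0,0,0,0.2],[0,0,-25,0,0.2],[0,0,-60,0,0.5],[0,0,-90,0,0.5],[0,0,-113,0,0.5],[-20,-40,-113,0,0.5],[-39,-73,-113,0,0.5],[-39,-73,-113,0,0.5],[-39,-73,-113,0,0.5],[-39,-73,-113,0,0.5]]]'
python3 -c "
from h import *
import pickle
c=cam('wrist','wA1.png');pickle.dump(c,open('wA1.pkl','wb'))"
python3 -m crank '[[[0,-10,0,0,0.5],[0,-23,0,0,0.5],[0,-23,0,0,0.5],[0,-23,0,0,0.5],[0,-23,0,0,0.5]]]'
python3 -c "
from h import *
import pickle
c=cam('wrist','wA2.png');pickle.dump(c,open('wA2.pkl','wb'))"
python3 -m crank '[[[0,50,0,0,0.5],[0,100,0,0,0.5],[0,150,0,0,0.5],[-5,200,0,0,0.5],[-5,223,0,0,0.5],[-5,223,0,0,0.5],[-5,223,0,0,0.5],[-5,223,0,0,0.5]]]'
python3 -c "
from h import *
import pickle
c=cam('wrist','wB1.png');pickle.dump(c,open('wB1.pkl','wb'))"
python3 -m crank '[[[0,10,0,0,0.5],[0,23,0,0,0.5],[0,23,0,0,0.5],[0,23,0,0,0.5],[0,23,0,0,0.5]]]'
python3 -c "
from h import *
import pickle
c=cam('wrist','wB2.png');pickle.dump(c,open('wB2.pkl','wb'))
a=cv2.imread('pics/wA1.png');b=cv2.imread('pics/wB1.png')
cv2.imwrite('pics/AB1.png',np.vstack([a[0:290],b[0:290]]))"
```

```text
time: 10.65
ee_pos: [0.508, -0.0796, 0.1374]
eef_rot: [0.124, 0.992, -0.001, 0.001]
ft_force: [6.2, -2.6, -8.9]
width: 0.0212
grip_force: 15.0
time: 11.95
ee_pos: [0.5273, -0.1571, 0.2503]
eef_rot: [0.123, 0.992, 0.0, -0.0]
ft_force: [-0.1, -0.1, -0.7]
width: 0.0652
grip_force: 0.0
time: 12.5
ee_pos: [0.5217, -0.1802, 0.2505]
eef_rot: [0.124, 0.992, 0.0, -0.0]
ft_force: [0.3, 1.1, -0.3]
width: 0.0651
grip_force: 0.0
time: 13.35
ee_pos: [0.5811, 0.0331, 0.2507]
eef_rot: [0.124, 0.992, -0.0, 0.0]
ft_force: [-0.8, 0.1, -0.4]
width: 0.0653
grip_force: 0.0
time: 13.9
ee_pos: [0.5868, 0.0565, 0.2505]
eef_rot: [0.124, 0.992, -0.0, -0.0]
ft_force: [-0.2, 0.1, 0.9]
width: 0.0651
grip_force: 0.0
```

View pics/AB1.png

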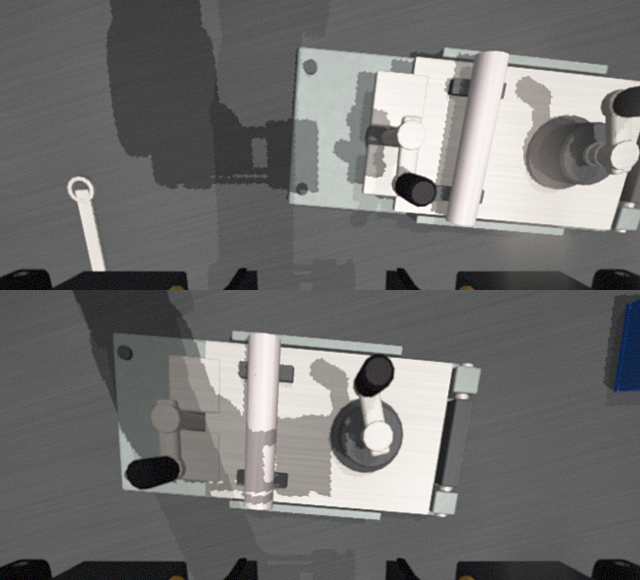

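View A1 shows the platform end at about (413,65) and cheek ends at (443,52) and (417,220). View B1 shows the platform end at (206,55) and cheek ends at (233,45) and (230,213). I'll do the subpixel step fits on all views now.

```bash
cat > tilt.py <<'E'
from h import *
import pickle
a=np.radians(71.1);l=np.array([np.cos(a),np.sin(a),0]);e=np.array([np.sin(a),-np.cos(a),0])
J=np.array([.4688,-.0679,0])
def proj(c,p):
    f=240/np.tan(np.radians(c['vfov'])/2)
    q=att(c).T@(np.array(p)-c['eye']);x=q[:2]/q[2];x=x*(1+c['k1']*(x@x));return x*f+[c['cx'],c['cy']]
F={'plat up':((.4042,-.035),(.412,-.0377)),'plat lo':((.530,-.078),(.540,-.0815)),'chk up':((.4015,-.0072),(.4065,-.0087)),'chk lo':((.5545,-.0605),(.5595,-.062))}
for vs in(['wA','wB'],['wA1','wA2','wB1','wB2']):
  C=[pickle.load(open(v+'.pkl','rb')) for v in vs]
  for n,(p,q) in F.items():
    rows=[];txt=[]
    for c,v in zip(C,vs):
        g=cv2.cvtColor(c['image'],cv2.COLOR_RGB2GRAY).astype(float);o=[]
        for t in np.linspace(0,1,6):
            u=proj(c,np.append(np.array(p)*(1-t)+np.array(q)*t,.060));y=int(round(u[1]));x=int(round(u[0]))
            w=g[y,x-6:x+7];d=np.diff(w);k=np.argmax(d[1:-1])+1
            s=np.clip(d[max(k-2,0):k+3],0,None)
            X=x-6+.5+(s*np.arange(max(k-2,0),max(k-2,0)+len(s))).sum()/s.sum()
            o.append((X-u[0],X,y))
        m=np.median([i[0] for i in o]);txt.append('%s %+.2f±%.2f'%(v,m,np.std([i[0] for i in o])))
        for dx,X,y in o:
            if abs(dx-m)<.6:
                E,D=ray(c,X,y);D=np.array([D@l,D[2]]);D/=np.linalg.norm(D);E=np.array([(E-J)@l,E[2]]);N=np.array([D[1],-D[0]]);rows.append((N,N@E))
    A=np.array([i[0] for i in rows]);b=np.array([i[1] for i in rows]);x=np.linalg.lstsq(A,b,rcond=None)[0]
    print(n,'s,z mm',(x*1000).round(2),'rms',(1000*np.std(A@x-b)).round(2),txt)
E
python3 tilt.py
```

```text
plat up s,z mm [ 9.91 57.45] rms 0.07 ['wA -0.87±0.07', 'wB +0.50±0.09']
plat lo s,z mm [ 9.28 57.48] rms 0.16 ['wA -1.44±0.09', 'wB -0.13±0.18']
chk up s,z mm [35.03 59.77] rms 0.18 ['wA -0.83±0.06', 'wB -0.64±0.47']
chk lo s,z mm [34.35 60.09] rms 0.13 ['wA -0.44±0.09', 'wB -0.48±0.06']
plat up s,z mm [ 9.98 59.69] rms 0.12 ['wA1 -0.29±0.06', 'wA2 -0.29±0.03', 'wB1 -0.18±0.13', 'wB2 -0.07±0.18']
plat lo s,z mm [10.68 54.35] rms 0.28 ['wA1 -1.02±0.05', 'wA2 -1.04±0.06', 'wB1 +2.52±2.87', 'wB2 +2.13±3.32']
chk up s,z mm [34.95 60.51] rms 0.18 ['wA1 -0.64±0.19', 'wA2 -0.72±0.11', 'wB1 -0.70±0.12', 'wB2 -1.24±0.07']
chk lo s,z mm [34.46 59.59] rms 0.16 ['wA1 -0.52±0.05', 'wA2 -0.45±0.04', 'wB1 -0.35±0.10', 'wB2 -0.25±0.22']
```

Cheek tops measure about 60.0 mm. The platform end was 57.5 mm before the last turn and is 59.7 mm now, so about 15° of jack remains. I'll add that, then measure the bolt handle.

```bash
python3 -m crank '[[[15,-50,0,0,0.2],[30,-100,0,0,0.2],[43,-151,0,0,0.2],[43,-151,10,0,0.2],[43,-151,50,0,0.2],[43,-151,90,0,0.2],[43,-151,108,0,0.2],[43,-151,113,0,0.2],[43,-151,113,0,-0.2],[43,-151,113,0,-1],[43,-151,113,0,-1],[43,-151,113,0,-1],[43,-151,113,0,-1],[43,-156,113,0,-1],[45,-162,113,0,-1],[45,-162,113,0,-1],[45,-162,113,0,-1]]]' 15
python3 - <<'E'
from h import *
import pickle
for v in('wB1','wB2'):
    c=pickle.load(open(v+'.pkl','rb'));g=c['image'].max(2)
    m=(g<45).astype(np.uint8);m[255:]=0
    n,L,S,Ce=cv2.connectedComponentsWithStats(m)
    for i in range(1,n):
        if S[i][4]>150: p=onz(c,*Ce[i],.162);print(v,S[i],Ce[i].round(1),p.round(4),(p[:2]-[.5239,.0929]).round(4),np.hypot(*(p[:2]-[.5239,.0929])).round(4))
E
```

```text
time: 15.65
ee_pos: [0.5034, -0.0902, 0.138]
eef_rot: [0.124, 0.992, -0.0, 0.0]
ft_force: [-1.2, -0.1, 6.1]
width: 0.022
grip_force: 15.0
wB1 [355  64  38  42 575] [370.  89.] [0.4851 0.0911 0.162 ] [-0.0388 -0.0018] 0.0388
wB1 [435 110  20  84 483] [444.6 151.1] [0.5385 0.1339 0.162 ] [0.0146 0.041 ] 0.0435
wB1 [ 127  167   52   32 1269] [152.1 181.6] [ 0.5069 -0.0764  0.162 ] [-0.017  -0.1693] 0.1702
wB2 [323  64  32  43 472] [336.2  89.6] [0.4855 0.0919 0.162 ] [-0.0384 -0.001 ] 0.0384
wB2 [413 111  17  83 387] [421. 151.] [0.5399 0.1409 0.162 ] [0.016 0.048] 0.0506
wB2 [  93  167   57   32 1389] [120.5 181.8] [ 0.5071 -0.0757  0.162 ] [-0.0168 -0.1686] 0.1694
```

Jack is done, with the crank at −33°. Next I release it and go to the bolt handle at about (0.485, 0.091).

```bash
python3 -m crank '[[[0,0,0,0,-0.2],[0,0,0,0,0],[0,0,0,0,0.2],[0,0,0,0,0.2],[0,0,-25,0,0.2],[0,0,-60,0,0.2],[0,0,-90,0,0.2],[0,0,-113,0,0.2],[20,45,-113,0,0.2],[35,90,-113,0,0.2],[50,130,-113,0,0.2],[63,171,-113,0,0.2],[63,171,-100,0,0.2],[63,171,-60,0,0.2],[63,171,-25,0,0.2],[63,171,-10,0,0.2],[63,171,-10,0,0.2],[63,171,-10,0,0.2]]]'
python3 -m crank '[[[0,0,0,0,-0.2],[0,0,0,0,-1],[0,0,0,0,-1],[0,0,0,0,-1],[0,0,0,0,-1],[0,0,0,0,-1]]]' 12
python3 -c "
from h import *
cam('wrist','wbolt.png')
for i in range(4): print(r.read_state()['ft_force'].round(2))
table(-16,-91,6,-2.1)"
```

```text
time: 17.45
ee_pos: [0.4846, 0.0917, 0.148]
eef_rot: [0.124, 0.992, -0.0, 0.0]
ft_force: [0.3, -0.0, 0.8]
width: 0.052
grip_force: 0.0
time: 18.05
ee_pos: [0.4845, 0.0922, 0.1478]
eef_rot: [0.123, 0.992, 0.0, 0.0]
ft_force: [-0.9, 0.2, 0.6]
width: 0.0214
grip_force: 12.0
[ 0.05 -0.53  2.01]
[ 0.05 -0.53  2.01]
[ 0.05 -0.53  2.01]
[ 0.05 -0.53  2.01]
[-3,-8,-0.4] [-8,-15,-0.7] [-15,-21,-1.1] [-22,-26,-1.4] [-30,-28,-1.8] [-39,-29,-2.1]
```

View pics/wbolt.png

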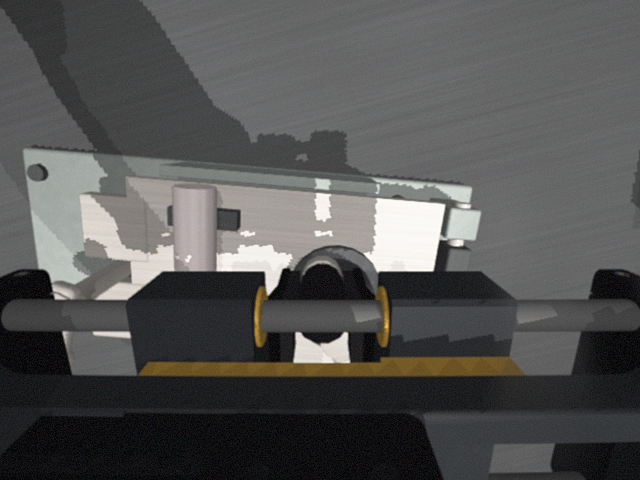

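The handle is gripped and visible between the fingers at (322,285). It would visibly shift there if it dropped. Now turning backward.

```bash
python3 -m crank '[[[-3,-8,-0.4,0,-1],[-8,-15,-0.7,0,-1],[-15,-21,-1.1,0,-1],[-22,-26,-1.4,0,-1],[-30,-28,-1.7,0,-1],[-39,-29,-2,0,-1],[-39,-29,-2,0,-1],[-39,-29,-2,0,-1],[-39,-29,-2,0,-1]]]'
python3 -c "
from h import *
s=r.read_state();print(s['ft_force'].round(2),s['ee_pos'].round(4))
c=cam('wrist','b1.png')
table(-91,-121,3,-.8)"
```

```text
time: 19.0
ee_pos: [0.5156, 0.0539, 0.1498]
eef_rot: [0.124, 0.992, -0.0, 0.001]
ft_force: [1.2, -0.6, 3.6]
width: 0.0214
grip_force: 12.0
[ 1.22 -0.64  3.55] [0.5156 0.0539 0.1498]
[-7,1,-0.3] [-14,3,-0.5] [-20,6,-0.8]
```

```bash
python3 -c "
from h import *
for a in(-92,-112,-132,-152,-172,-192,-212): table(a,a-20,2,-.5)"
python3 -m crank '[[[-7,1,-0.3,0,-1],[-14,2,-0.5,0,-1],[-14,2,-0.5,0,-1],[-14,2,-0.5,0,-1]]]'
python3 -m crank '[[[-6,3,-0.3,0,-1],[-12,7,-0.5,0,-1],[-12,7,-0.5,0,-1],[-12,7,-0.5,0,-1]]]'
```

```text
[-7,1,-0.2] [-14,3,-0.5] 
[-6,3,-0.2] [-12,7,-0.5] 
[-5,5,-0.2] [-9,11,-0.5] 
[-3,6,-0.2] [-4,13,-0.5] 
[0,7,-0.2] [0,14,-0.5] 
[2,7,-0.2] [5,13,-0.5] 
[4,6,-0.2] [9,10,-0.5] 
time: 19.45
ee_pos: [0.5299, 0.0531, 0.1503]
eef_rot: [0.124, 0.992, 0.0, 0.001]
ft_force: [-0.0, 1.1, 4.7]
width: 0.0216
grip_force: 12.0
time: 19.85
ee_pos: [0.5436, 0.0573, 0.1508]
eef_rot: [0.123, 0.992, 0.0, 0.001]
ft_force: [-0.7, 0.1, 6.5]
width: 0.0217
grip_force: 12.0
```

```bash
python3 -m crank '[[[-5,5,-0.4,0,-1],[-9,11,-0.7,0,-1],[-9,11,-0.7,0,-1],[-9,11,-0.7,0,-1]]]'
python3 -m crank '[[[-3,6,-0.3,0,-1],[-4,13,-0.6,0,-1],[-4,13,-0.6,0,-1],[-4,13,-0.6,0,-1]]]'
```

```text
time: 20.25
ee_pos: [0.5546, 0.0658, 0.1514]
eef_rot: [0.123, 0.992, 0.0, 0.001]
ft_force: [-0.4, 2.1, 4.3]
width: 0.0219
grip_force: 12.0
time: 20.65
ee_pos: [0.5615, 0.0775, 0.1521]
eef_rot: [0.123, 0.992, 0.0, 0.001]
ft_force: [1.9, 0.9, 3.7]
width: 0.0216
grip_force: 12.0
```

```bash
python3 -m crank '[[[0,7,-0.3,0,-1],[0,14,-0.5,0,-1],[0,14,-0.5,0,-1],[0,14,-0.5,0,-1]]]'
python3 -m crank '[[[2,7,-0.3,0,-1],[5,13,-0.5,0,-1],[5,13,-0.5,0,-1],[5,13,-0.5,0,-1]]]'
```

```text
time: 21.05
ee_pos: [0.5642, 0.091, 0.1519]
eef_rot: [0.123, 0.992, 0.0, -0.0]
ft_force: [1.4, 0.1, -2.1]
width: 0.0214
grip_force: 12.0
time: 21.45
ee_pos: [0.5625, 0.1049, 0.1528]
eef_rot: [0.123, 0.992, 0.0, -0.0]
ft_force: [0.2, 1.5, -2.8]
width: 0.0214
grip_force: 12.0
```

The vertical force flipped from +3.7 N to −2.8 N, so the bolt's weight now hangs on the grip and the lip is passed. I'll part the fingers to let it fall.

```bash
python3 -c "
from h import *
cam('wrist','d0.png')"
python3 -m crank '[[[0,0,0,0,-0.4],[0,0,0,0,-0.4],[0,0,0,0,-0.4],[0,0,0,0,-0.35],[0,0,0,0,-0.35]]]'
python3 -c "
from h import *
cam('wrist','d1.png')
a=cv2.imread('pics/d0.png');b=cv2.imread('pics/d1.png')
z=lambda i:cv2.resize(i[150:370,220:420],(400,440))
cv2.imwrite('pics/d.png',np.hstack([z(a),z(b)]))"
```

```text
time: 22.0
ee_pos: [0.5628, 0.1041, 0.1529]
eef_rot: [0.124, 0.992, 0.0, 0.0]
ft_force: [-0.1, 0.3, -0.2]
width: 0.0279
grip_force: 0.0
```

View pics/d.png

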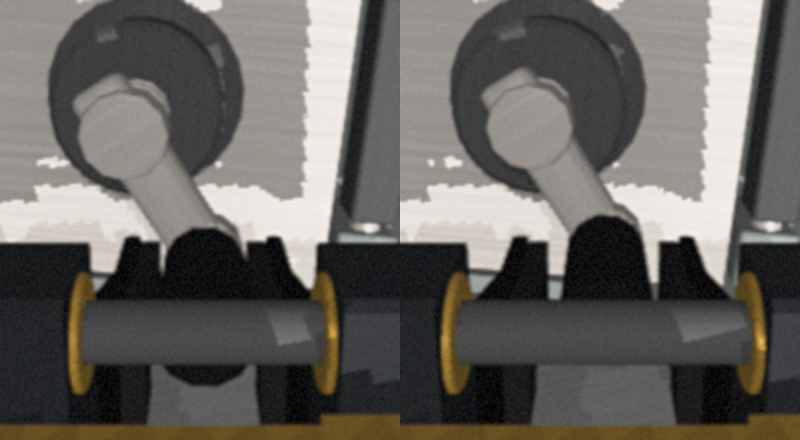

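The bolt has clearly dropped: the hub is smaller and the handle top sank relative to the fingers, from (202,380) to hidden behind the bar. I'll lower, regrip and check the force.

```bash
python3 -m crank '[[[0,0,5,0,-0.35],[0,0,9.5,0,-0.35],[0,0,9.5,0,-1],[0,0,9.5,0,-1],[0,0,9.5,0,-1],[0,0,9.5,0,-1]]]' 12
python3 -c "
from h import *
for a,b in((149,239),(239,329),(329,419),(419,509)): table(a,b,6,2.5)"
```

```text
time: 22.65
ee_pos: [0.5626, 0.1042, 0.1432]
eef_rot: [0.124, 0.992, -0.0, -0.0]
ft_force: [0.1, 0.5, -2.4]
width: 0.0214
grip_force: 12.0
[-4,-10,0.4] [-6,-20,0.8] [-5,-30,1.2] [-1,-40,1.7] [6,-48,2.1] [14,-55,2.5] 
[10,-4,0.4] [20,-6,0.8] [30,-5,1.2] [40,-1,1.7] [48,6,2.1] [55,14,2.5] 
[4,10,0.4] [6,20,0.8] [5,30,1.2] [1,40,1.7] [-6,48,2.1] [-14,55,2.5] 
[-10,4,0.4] [-20,6,0.8] [-30,5,1.2] [-40,1,1.7] [-48,-6,2.1] [-55,-14,2.5]
```

```bash
python3 -m crank '[[[-4,-10,0.4,0,-1],[-6,-20,0.8,0,-1],[-5,-30,1.2,0,-1],[-1,-40,1.7,0,-1],[6,-48,2.1,0,-1],[14,-55,2.5,0,-1],[14,-55,2.5,0,-1],[14,-55,2.5,0,-1]]]'
python3 -m crank '[[[10,-4,0.4,0,-1],[20,-6,0.8,0,-1],[30,-5,1.2,0,-1],[40,-1,1.7,0,-1],[48,6,2.1,0,-1],[55,14,2.5,0,-1],[55,14,2.5,0,-1],[55,14,2.5,0,-1]]]'
```

```text
time: 23.45
ee_pos: [0.5352, 0.0542, 0.141]
eef_rot: [0.123, 0.992, 0.0, 0.0]
ft_force: [-1.0, 2.4, -3.8]
width: 0.0212
grip_force: 12.0
time: 24.25
ee_pos: [0.4857, 0.0817, 0.1383]
eef_rot: [0.123, 0.992, -0.0, -0.0]
ft_force: [2.1, 1.2, -2.8]
width: 0.0217
grip_force: 12.0
```

```bash
python3 -m crank '[[[4,10,0.4,0,-1],[6,20,0.8,0,-1],[5,30,1.2,0,-1],[1,40,1.7,0,-1],[-6,48,2.1,0,-1],[-14,55,2.5,0,-1],[-14,55,2.5,0,-1],[-14,55,2.5,0,-1]]]'
python3 -m crank '[[[-10,4,0.4,0,-1],[-20,6,0.8,0,-1],[-30,5,1.2,0,-1],[-40,1,1.7,0,-1],[-48,-6,2.1,0,-1],[-55,-14,2.5,0,-1],[-55,-14,2.5,0,-1],[-55,-14,2.5,0,-1],[-55,-14,2.5,0,-1]]]'
python3 -c "
from h import *
cam('wrist','f.png')
s=r.read_state();print(s['ee_pos'],s['ft_force'],np.degrees(np.arctan2(s['ee_pos'][1]-.0929,s['ee_pos'][0]-.5239)))
a=cv2.imread('pics/f.png');cv2.imwrite('pics/f2.png',a[100:400])"
```

```text
time: 25.05
ee_pos: [0.5131, 0.1314, 0.1357]
eef_rot: [0.124, 0.992, 0.0, -0.0]
ft_force: [0.8, -0.5, -3.4]
width: 0.0218
grip_force: 12.0
time: 25.95
ee_pos: [0.5627, 0.1043, 0.1335]
eef_rot: [0.124, 0.992, 0.0, 0.0]
ft_force: [-1.0, -1.1, -3.0]
width: 0.0216
grip_force: 12.0
[0.56266327 0.10449657 0.13345802] [-0.47310241 -1.48683077 -3.46263833] 16.65527883274172
```

View pics/f2.png

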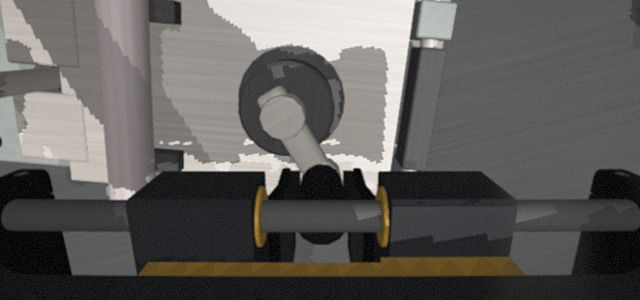

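The handle is gripped, the crank is back at 16.7° (one full turn), and the bolt has sunk 10 mm. I'll part the fingers briefly so the bolt settles, then regrip and check.

```bash
python3 -m crank '[[[0,0,0,0,-0.42],[0,0,0,0,-0.42],[0,0,0,0,-0.42],[0,0,0,0,-1],[0,0,0,0,-1],[0,0,0,0,-1],[0,0,0,0,-1],[0,0,0,0,-1]]]' 12
python3 - <<'E'
from h import *
s=r.read_state();print(s['ee_pos'],s['ft_force'])
cam('wrist','g.png')
# hub centre before/after (bright disc) as a drop check
a=cv2.imread('pics/f.png').astype(int);b=cv2.imread('pics/g.png').astype(int)
print(np.abs(a-b)[190:265,240:345].mean(), np.abs(a-b)[100:180,180:240].mean())
t=cam('top');g0=cv2.imread('pics/top1.png')[:,:,::-1].astype(int)
d=np.abs(t['image'].astype(int)-g0).mean(2)
for n,(x,y) in dict(oil=(266,200),holder=(362,200),bin=(148,291),spanner=(473,297)).items(): print(n,d[y-15:y+15,x-15:x+15].mean().round(2))
E
```

```text
time: 26.8
ee_pos: [0.5629, 0.1043, 0.1335]
eef_rot: [0.124, 0.992, 0.0, 0.0]
ft_force: [0.6, 0.1, 1.2]
width: 0.0213
grip_force: 12.0
[0.56290666 0.10427501 0.13348914] [0.60107895 0.08186325 1.20813168]
4.720253968253968 2.6400694444444444
oil 1.52
holder 1.8
bin 1.87
spanner 1.73
```

```bash
python3 -c "
from bench import r
print(r.close_job())"
```

```text
the job is handed in; nothing more can be done
None
```

I handed the job in at about 27 s of the 72 s allowed: by my camera measurements the platform is level to within about 0.002 rad, the clamp bolt dropped into its thread and went one full turn forward (sinking about 10 mm), the gripper is closed on its handle, and the loose things show no change from above.

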